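Lock the carrying handle into the serving tray

TASK

Fit the carrying handle to the bamboo tray: take it out of its wooden stand, pass its T-shaped foot through the slot of the socket in the middle of the tray, push it gently down against the spring, turn it a quarter turn clockwise (seen from above) until it stops, then let the spring lift it into its notch and let go, so that it stands locked and upright. Feel for the slot and do not force anything, and leave the cups, glasses and seasoning case on the tray where they are.

Things in the scene. Friction and masses are not known exactly. Their poses are not given: they have to be found in the camera images.
- handle_grip (a point): Carrying handle, 88 mm tall, 0.1 to 0.25 kg: centre of its bamboo crossbar (80 mm long along the handle's x, 16 wide along y, 18 tall; grip across the 16 mm). z is up. A half turn leaves the handle the same. Below: steel stem 14 mm in diameter, collar 54 mm in diameter and 6 thick (underside 60 mm below this point), neck 10 mm in diameter and 11 long, T-foot.
- handle_foot (a point): Centre of the flat underside of the handle's T-foot, 79 mm straight below the crossbar's centre. The foot is a steel bar 36 mm long along the handle's x (parallel to the crossbar), 10 mm wide along y, 8 mm tall. Hidden inside the stand at the start.
- stand: Turned wooden ring stand, 80 mm across, 35 mm high, bore 45 mm; it does not move. Origin at its underside's centre. At the start the handle hangs upright in it, collar on the top rim, and lifts straight out (foot clear of the stand after 20 mm).
- tray: Bamboo tray, 300 mm (x) by 420 mm (y), floor 8 mm thick, walls 30 mm high; it does not move. Origin at its underside's centre, z up. In its middle the socket: a wooden block 70 x 70 mm with a slotted steel plate on top, 40 mm above the tray's underside. Forces above 40 N pressing on it, or turning harder than 0.4 N m against the stop, damage it.
- slot (a point): Nominal centre of the slot, level with the plate's top face, fixed in the tray; axes as the tray's. The slot is 38 mm long along x, 12.5 mm wide along y. The socket was fitted by hand: the slot's true centre lies up to 2 mm from this point along x and up to 2 mm along y (not turned, height exact), so the slot has to be felt for.
- pad_rest (a point): 10 mm straight below the nominal slot centre: height of the flat spring pad's top at rest, seen through the slot. The pad begins to yield at 5 N and takes 9.5 N when 9 mm down, where the handle's collar meets the plate (hard stop). The foot can turn only with its underside 16 mm or more below the plate's top, that is with the collar less than 3 mm above the plate.
- notch (a point): 12 mm straight below the nominal slot centre: where the foot's underside rests when locked (collar 7 mm above the plate). Pressed down, the foot turns clockwise seen from above, from lying along the tray's x, to a hard stop at about 94 degrees; when let up there, the spring lifts it 4 mm or more into a cross notch under the plate, lying along the tray's y within 6 degrees.
- cup_a: White ceramic cup, 68 mm across, 62 mm high, on the tray; origin at its underside's centre. Leave it.
- cup_b: A second such cup on the tray. Leave it.
- glasses: Two small nested soju glasses, 51 mm across, together 71 mm high, on the tray; origin at the underside's centre. Leave them.
- case: Pale yellow plastic seasoning case with a latch, 62 x 87 mm, 43 mm high, on the tray; origin at its underside's centre. Leave it.
There are look-alikes about, which are no part of the job. What is shaped like the part that bears handle_grip but pink or red is not meant.

How it is judged (in metres and radians):
On the way, in this order (a step that is already met when the one before it is completed fails the run):
1. the handle is lifted out of its stand (distance of handle_foot from where it was at the start of the episode above 0.05 m and height (world z) of handle_foot above 0.05 m), for 0.1 s.
2. its T-foot stands in the slot, lengthwise, at least 6 mm deep (horizontal distance between handle_foot and slot below 0.008 m and z of handle_foot in the frame of slot below -0.006 m and angle between the x axis of handle_foot and the x axis of slot, either way round below 0.2 rad), for 0.1 s.
At the end, for the whole second after the job is handed in: The handle stands upright (within 0.12 rad) in the socket, turned across the slot (within 0.18 rad of the tray's y), its foot within 8 mm of the middle point and its underside 9 to 14.5 mm below the plate's top (lifted into the notch), and released (horizontal distance between handle_foot and slot below 0.008 m and z of handle_foot in the frame of slot between -0.0145 and -0.009 m and angle between the x axis of handle_foot and the y axis of slot, either way round below 0.18 rad and angle between handle_grip's own z axis and vertical below 0.12 rad and contact force between the fingers and anything else below 0.1 N); the robot touches nothing.
It fails at once if the handle is forced: more than 60 N in all between it and the tray with its socket (contact force between handle and tray above 60 N).
It fails at once if the robot presses on the tray or its socket with more than 40 N (contact force between the arm and tray above 40 N).
It fails at once if a cup, the glasses or the case is moved more than 25 mm (distance of any of cup_a, cup_b, glasses, case from where it was at the start of the episode above 0.025 m).
It also fails if it takes over 67 s, if anything falls off the work surface, if the arm or the gripper's body presses on something with over 40 N, if the wrist force passes 120 N, or if a joint passes its speed limit or range.

ROBOT

A 7-joint arm with a two-finger parallel gripper is mounted at the origin on the work surface. World frame = base frame: x ahead of the robot, y to its left, z up, the work surface at z = 0. Lengths are in mm, angles in rad, forces in N, time in s.
With the tool pointing down it reaches from about 425 to 875 mm from the base axis. Payload 9.9 kg.
Tool frame: the origin (TCP) lies at the very end of the fingers, on their centre line; the grasp point (between the pads) lies 19 mm behind it (bot.hold_point_z is the distance from the TCP to the grasp point, in mm); z points along the fingers, y is the direction in which the jaws open and shut (so a half turn about z gives the same grasp; the last joint's range is limited). The gripper opens to 85 mm and grips with 20 to 120 N. Pads are 22 mm wide; open, the fingers measure 114 mm over their backs; the gripper's body (76 mm by 85 mm) begins 54 mm behind the grasp point. The pads swing forward as they close: fully open they stand 13 mm farther back than shut.
Start: joints at [1.105, 0.576, 0.025, 1.437, -0.015, 1.129, -0.057], TCP at [251.504, -626.398, 231.289] pointing down, gripper open.
Joint ranges: [-2.76, 2.76], [-0.34, 2.15], [-1.52, 1.57], [0.19, 2.46], [-1.09, 4.23], [0.17, 1.99], [-2.82, 2.82]. Speed limits (rad/s): [2.22, 2.22, 3.01, 3.01, 3.14, 3.14, 3.14].

INTERFACE

Orientations are given as a unit quaternion [w, x, y, z].
In Python, from workcell import bot gives the robot as it stands. The module is installed in compiled form; this text tells all that it offers.
- The arm moves only by the tool play_rows, never from a script. Its arguments are lists of equal length, an entry for each row: "dp": the shift along the world's x, y, z in mm, a list of three; "roll": the turn about the world's z in rad. A call has 1 to 5 rows; each row is the pose to reach, as a shift and turn from the pose measured when the call began; what a row does not reach only later rows make up. A row lasts 1/12 s, in which the tool goes at most 41.7 mm and 7.16 degrees, less where a joint would pass 70% of its speed; a pose out of reach is approached as far as the arm can. A call with a gripper value outside its range is refused whole. "gripper" is the closure, from -1 (fully open) to 1 (shut), so that 0 is half open, set as the call begins (left out, the last holds). The fingers move at their own pace and stop on an object; "force" is the grip in N (left out, the last holds). Time passes only in rows, so rows that repeat a pose let the fingers close. It gives the time, the measured TCP pose, the force and the opening at its end, in the units of the state.
- bot.read_state(): the state, without advancing time (a new reading comes with each control period).
- bot.get_image(name): name is "scene" or "side" or "wrist"; returns the picture (400x640x3 uint8, blue, green, red); there is no depth.
- bot.get_calibration(name): a dict with "fx", "fy", "cx", "cy" (pixels), "origin" and "orientation" of the camera in the world; the wrist camera has in their place "mount" (4x4, takes a point from camera to tool coordinates, whose origin is the TCP and whose axes are the flange's). Camera axes: x right, y down, z forward; pixel columns grow to the right and rows downward; lengths in mm; the calibration is good to about 2 mm. A picture is of the moment at which its call begins: read the wrist's pose just before it. get_calibration takes no time and is no camera call.
- bot.hand_in(): hands the job in, once; it reports no verdict.
Trained networks look in the newest picture that a camera, given by its name, has taken for a name from the list of things; names that differ only in an ending like _2 or _b are one class to them, and where a whole thing is asked for, a point or a joint stands for the part that bears it (a point fixed in the world has none). Each returns a list of dicts, best first, with "confidence" (0 to 1); they miss things now and then, are a little off and sometimes report something else, mostly with a low value. They report only what shows in the picture. A call takes as long as a camera call. They do not tell look-alikes from the thing itself.
- bot.regions_of(camera, thing): "region" (400x640 bool, what is visible of it) and "extent" ([left, top, right, bottom] as shares, 0 to 1, of the picture: columns of its width, rows of its height, round what is visible of it).
- bot.landmark_of(camera, thing): "point" ([column, row] as shares, 0 to 1, of the picture: columns of its width, rows of its height: a listed point, or the origin of a listed thing).
The state is a dict: "t": time; "qpos": joint angles; "dq": joint speeds; "joint_efforts": joint torques, N m; "tool_pos": TCP position; "eef_rot": TCP orientation; "wrist_force": force on the tool from outside, world axes, zero at the start; "ft_torque": the same for the moment, N m; "finger_gap": finger opening in mm.
Only numpy, scipy, OpenCV 4.12 (cv2) and the standard library are available. Lean on these libraries where they do the work, as an engineer would, in place of code of your own. Each camera call takes 0.05 s, during which the arm holds its last target.

## Working session

There is one attempt and no reset: what is moved stays moved. The work goes in short steps, Python scripts to look and compute and a tool call to move; the robot and the scene stay as the last step left them, time stands still between calls to the robot, and variables do not carry over. Pictures are saved under pics/ and viewed, and the job is handed in when it is done.

Besides the shell and the picture viewer there is one more tool, called after "Request:" as name([rows], argument=value, ...), one row to a line, values as JSON. play_rows: Moves the arm, as the interface text tells. Its arguments: {"type":"object","properties":{"dp":{"type":"array","items":{"type":"array","items":{"type":"number"}}},"roll":{"type":"array","items":{"type":"number"}},"gripper":{"type":"number"},"force":{"type":"number"}},"required":["dp","roll"]}

```bash
mkdir -p pics; python3 - <<'E'
from workcell import bot
import cv2
s=bot.read_state(); print({k:s[k] for k in ("t","tool_pos","eef_rot","finger_gap","wrist_force")}, bot.hold_point_z)
for n in ("scene","side"):
    cv2.imwrite(f"pics/{n}0.png",bot.get_image(n)); print(n,bot.get_calibration(n))
    for th in ("handle_grip","stand","slot","tray"):
        print(th,[(round(d["confidence"],2),[round(d["point"][0]*640,1),round(d["point"][1]*400,1)]) for d in bot.landmark_of(n,th)])
print(bot.get_calibration("wrist"))
print(bot.read_state()["t"])
E
```

```text
{'t': 0.0, 'tool_pos': array([ 251.31341965, -625.98419124,  230.46500801]), 'eef_rot': array([-7.85558516e-04,  9.81830628e-01,  1.89757631e-01, -2.04551546e-04]), 'finger_gap': 85.32428854270502, 'wrist_force': array([0.18553195, 0.19970898, 0.73203194])} 18.700000000000003
scene {'fx': 419.524974419925, 'fy': 419.524974419925, 'cx': 316.4380629500101, 'cy': 198.23529292315376, 'origin': array([1164.44009244,  450.97766442,  824.23757984]), 'orientation': array([-0.17878094,  0.39300021,  0.82764453, -0.35859831])}
handle_grip [(0.92, [259.6, 157.0]), (0.83, [211.0, 178.3]), (0.78, [280.4, 140.4]), (0.74, [225.3, 151.2])]
stand [(0.96, [262.6, 183.4]), (0.46, [392.8, 245.3])]
slot [(0.59, [304.2, 214.9]), (0.55, [337.4, 243.6])]
tray [(0.76, [336.8, 256.0])]
side {'fx': 463.36385157146105, 'fy': 463.36385157146105, 'cx': 319.53178940967524, 'cy': 206.06056470876007, 'origin': array([316.89295483, 613.30725206, 835.42280155]), 'orientation': array([ 0.0625645 , -0.15237053,  0.92033584, -0.35475463])}
handle_grip [(0.64, [365.4, 140.1]), (0.62, [407.9, 144.9]), (0.62, [318.9, 121.6]), (0.51, [359.2, 111.5])]
stand [(0.79, [360.9, 167.2])]
slot [(0.73, [282.0, 249.7])]
tray [(0.73, [287.8, 258.1])]
{'fx': 294.36104402225124, 'fy': 294.36104402225124, 'cx': 317.4391761205082, 'cy': 193.69799548449828, 'mount': array([[ 7.96529032e-04, -9.62459147e-01, -2.71425413e-01,
         6.86121244e+01],
       [ 9.99999240e-01,  5.11321383e-04,  1.12149589e-03,
        -5.65413462e-01],
       [-9.40608359e-04, -2.71426100e-01,  9.62458824e-01,
        -1.43181468e+02],
       [ 0.00000000e+00,  0.00000000e+00,  0.00000000e+00,
         1.00000000e+00]])}
0.5
```

View pics/scene0.png

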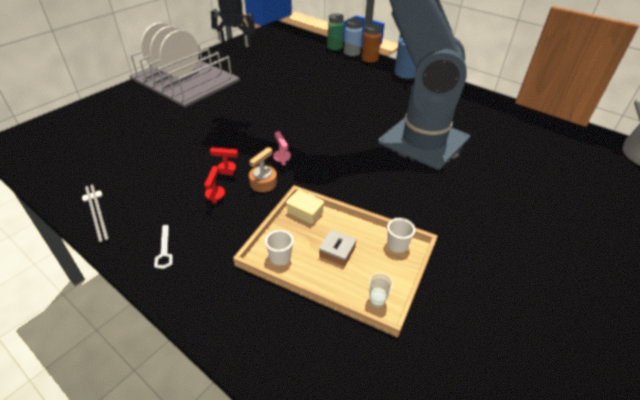

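View pics/side0.png

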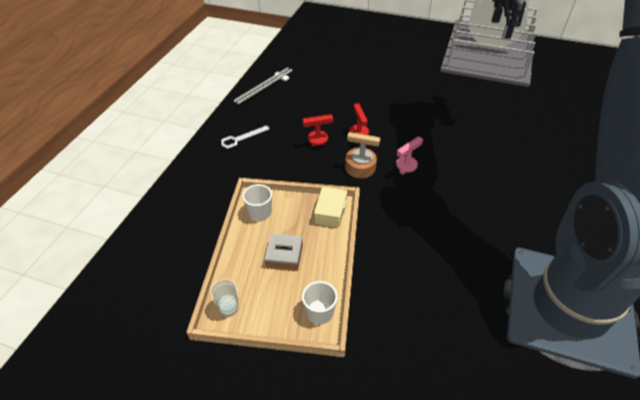

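```bash
cat > h.py <<'E'
import numpy as np, cv2
from workcell import bot
from scipy.spatial.transform import Rotation as R
def Rq(q): return R.from_quat([q[1],q[2],q[3],q[0]]).as_matrix()
def cam(n,st=None):
    c=bot.get_calibration(n)
    if n!="wrist": return c,np.array(c["origin"]),Rq(c["orientation"])
    st=st or bot.read_state(); T=np.array(c["mount"]); Rt=Rq(st["eef_rot"])
    return c,np.array(st["tool_pos"])+Rt@T[:3,3],Rt@T[:3,:3]
def ray(n,px,st=None):
    c,o,M=cam(n,st); d=M@np.array([(px[0]-c["cx"])/c["fx"],(px[1]-c["cy"])/c["fy"],1]); return o,d/np.linalg.norm(d)
def onz(n,px,z,st=None):
    o,d=ray(n,px,st); return o+d*(z-o[2])/d[2]
def tri(rs):
    A=sum(np.eye(3)-np.outer(d,d) for o,d in rs); b=sum((np.eye(3)-np.outer(d,d))@o for o,d in rs)
    p=np.linalg.solve(A,b); return p,[np.linalg.norm(np.cross(p-o,d)) for o,d in rs]
def proj(n,p,st=None):
    c,o,M=cam(n,st); q=M.T@(np.array(p)-o); return [c["cx"]+c["fx"]*q[0]/q[2],c["cy"]+c["fy"]*q[1]/q[2]]
E
python3 - <<'E'
from h import *
np.set_printoptions(precision=1,suppress=True)
print("grip",tri([ray("scene",(259.6,157)),ray("side",(365.4,140.1))]))
print("stand",tri([ray("scene",(262.6,183.4)),ray("side",(360.9,167.2))]))
print("slot",tri([ray("scene",(337.4,243.6)),ray("side",(282,249.7))]))
for n in ("scene","side"):
    im=bot.get_image(n)
    p={"scene":(260,170),"side":(365,150)}[n]
    a=cv2.resize(im[p[1]-45:p[1]+45,p[0]-60:p[0]+60],None,fx=6.6,fy=6.6,interpolation=cv2.INTER_CUBIC)
    cv2.imwrite(f"pics/{n}_h.png",a)
    p={"scene":(338,245),"side":(283,250)}[n]
    a=cv2.resize(im[p[1]-45:p[1]+45,p[0]-60:p[0]+60],None,fx=6.6,fy=6.6,interpolation=cv2.INTER_CUBIC)
    cv2.imwrite(f"pics/{n}_s.png",a)
E
```

```text
grip (array([ 506.2, -275.8,   87.2]), [np.float64(0.8517937508384068), np.float64(0.8517937508382819)])
stand (array([ 511.3, -269.5,   -3.8]), [np.float64(1.2806524342825456), np.float64(1.2806524342828667)])
slot (array([592.5,  72.8,  38.4]), [np.float64(2.5853131330410735), np.float64(2.5853131330411525)])
```

View pics/scene_h.png

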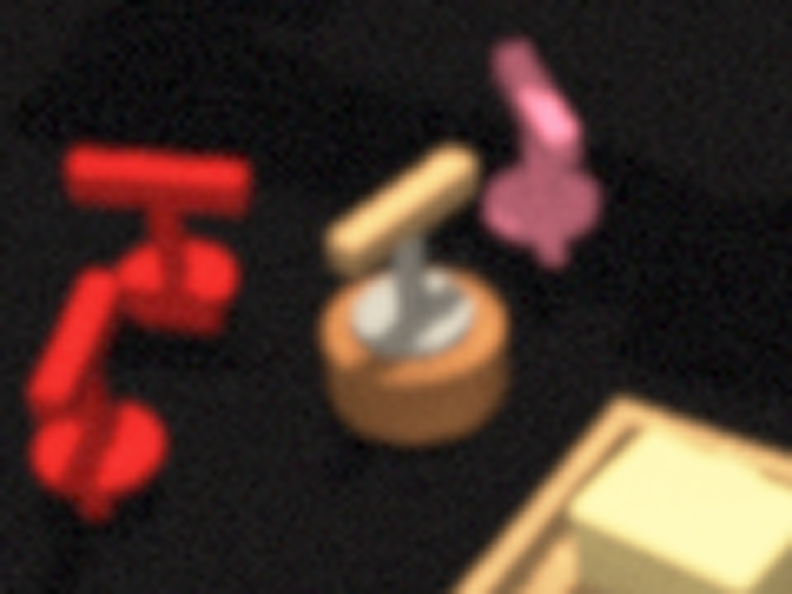

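View pics/side_h.png

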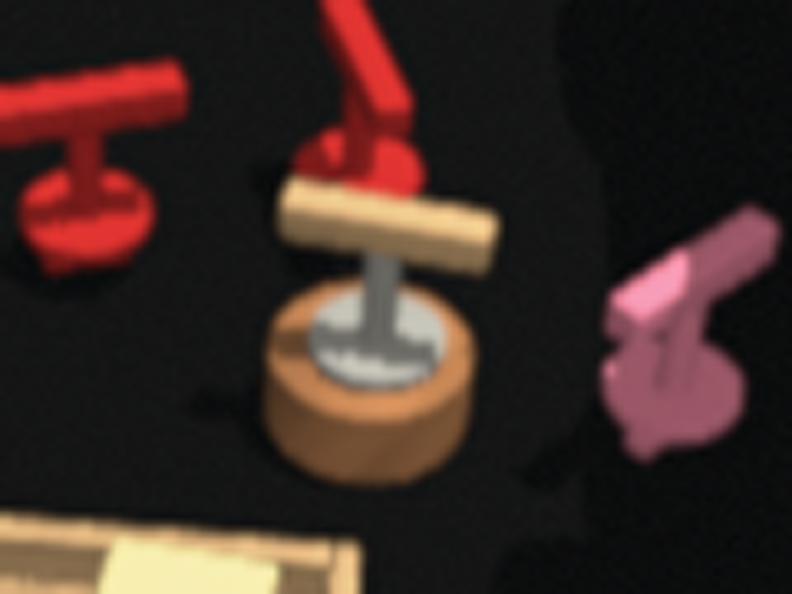

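```bash
python3 - <<'E'
from h import *
np.set_printoptions(precision=1,suppress=True)
sc=lambda x,y:(260-60+x/6.6,170-45+y/6.6); sd=lambda x,y:(365-60+x/6.6,150-45+y/6.6)
for n,f,a,b in (("scene",sc,(335,232),(450,152)),("side",sd,(290,185),(497,215)),("side",sd,(282,238),(487,270))):
    z=104 if b!=(487,270) else 86
    A=onz(n,f(*a),z);B=onz(n,f(*b),z); d=B-A; print(n,A,B,np.linalg.norm(d),np.degrees(np.arctan2(d[1],d[0])))
# stand top ring & collar centers
print(onz("scene",sc(414,312),41),onz("side",sd(377,338),41))
print("pink",tri([ray("scene",(280.4,140.4)),ray("side",(407.9,144.9))]))
print("reds",tri([ray("scene",(225.3,151.2)),ray("side",(359.2,111.5))]),tri([ray("scene",(211,178.3)),ray("side",(318.9,121.6))]))
print(onz("scene",(259.6,157),95),onz("side",(365.4,140.1),95))
# slot
for n,l in (("scene",("cup_a","glasses","case","tray","slot")),("side",("cup_a","glasses","case","tray","slot"))):
  for th in l:
    for d in bot.landmark_of(n,th):
        p=(d["point"][0]*640,d["point"][1]*400); print(n,th,round(d["confidence"],2),onz(n,p,40 if th=="slot" else (0 if th=="tray" else 8)))
print(bot.read_state()["t"], bot.read_state()["qpos"])
E
```

```text
scene [ 546.7 -269.2  104. ] [ 474.  -271.6  104. ] 72.7533012064446 -178.09980135843853
side [ 547.8 -268.   104. ] [ 469.7 -275.5  104. ] 78.46278268069585 -174.51461588634507
side [ 547.3 -258.4   86. ] [ 469.2 -264.9   86. ] 78.37773343822457 -175.21871939734478
[ 511.2 -263.7   41. ] [ 509.  -264.8   41. ]
pink (array([ 402.1, -291.3,   84.6]), [np.float64(1.1439075160946874), np.float64(1.143907516094631)])
reds (array([ 551.1, -373.2,   91.6]), [np.float64(2.9980750110150924), np.float64(2.9980750110151018)]) (array([ 647.4, -326.9,   72. ]), [np.float64(0.22357505422359905), np.float64(0.22357505422379237)])
[ 512.5 -269.4   95. ] [ 504.2 -265.3   95. ]
scene cup_a 0.87 [480.6 174.1   8. ]
scene cup_a 0.77 [682.1 -38.    8. ]
scene glasses 0.91 [651.6 233.    8. ]
scene case 0.79 [536.8 -81.8   8. ]
scene case 0.69 [649.9 234.3   8. ]
scene tray 0.57 [589.1  74.9   0. ]
scene slot 0.56 [592.7  70.7  40. ]
side cup_a 0.97 [468.8 179.9   8. ]
side cup_a 0.93 [694.9 -30.5   8. ]
side glasses 0.62 [651.8 229.5   8. ]
side case 0.91 [534.2 -85.5   8. ]
side tray 0.69 [593.8  74.5   0. ]
side tray 0.69 [601.6  55.2   0. ]
side slot 0.94 [585.4  77.   40. ]
1.1 [ 1.1  0.6  0.   1.4 -0.   1.1 -0.1]
```

View pics/scene_s.png

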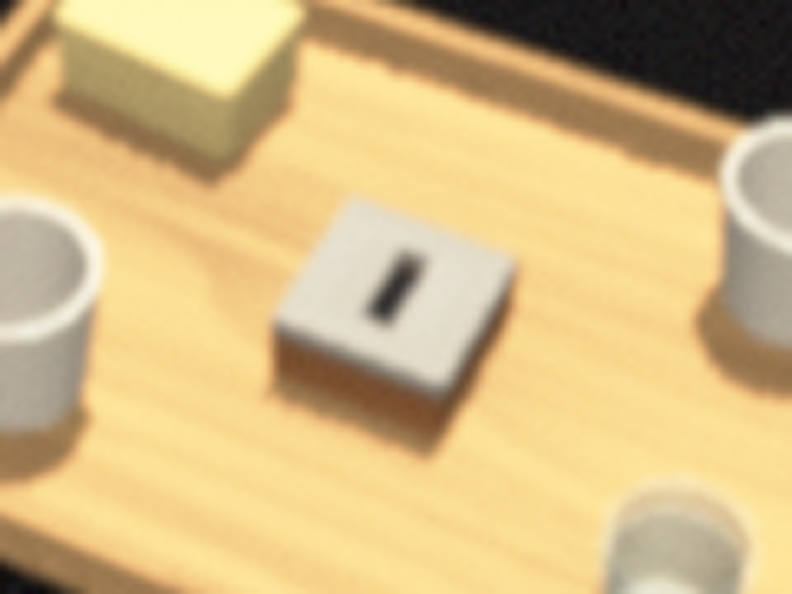

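View pics/side_s.png

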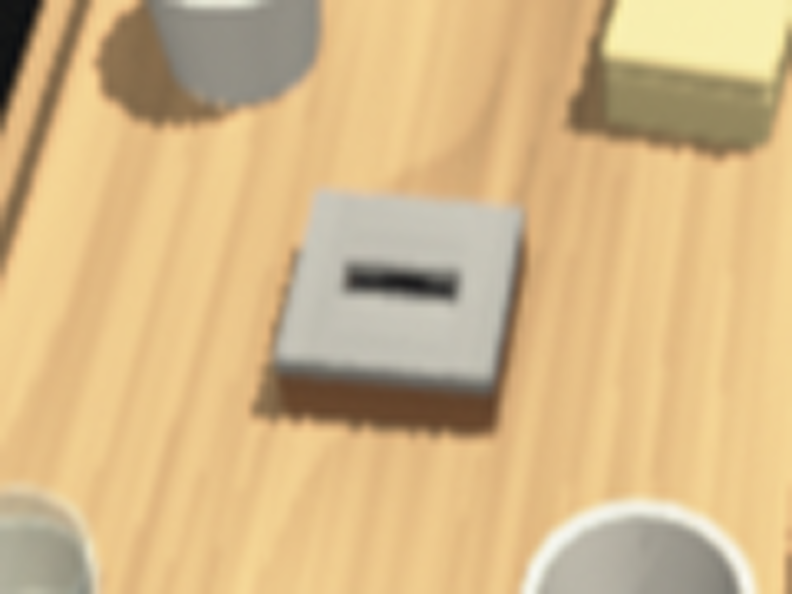

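Request:
play_rows([
  [22,31,4],
  [44,62,8],
  [66,93,12],
  [88,124,16],
  [110,155,20],
], roll=[0.12,0.24,0.36,0.48,0.6], gripper=-1)

```text
t: 1.52
tool_pos: [362.3, -469.9, 251.7]
eef_rot: [0.0, 0.881, 0.474, -0.0]
wrist_force: [-0.1, -1.1, -0.4]
finger_gap: 85.4
```

Request:
play_rows([
  [22,31,0],
  [44,62,0],
  [66,93,0],
  [88,124,0],
  [110,155,0],
], roll=[0.12,0.24,0.36,0.48,0.6])

```text
t: 1.93
tool_pos: [473.1, -313.4, 252.0]
eef_rot: [0.001, 0.699, 0.715, 0.0]
wrist_force: [0.9, -0.5, -0.6]
finger_gap: 85.5
```

```bash
python3 - <<'E'
from h import *
np.set_printoptions(precision=3,suppress=True)
s=bot.read_state();print(s["t"],s["tool_pos"],s["qpos"],R.from_matrix(Rq(s["eef_rot"])).as_euler("ZYX",degrees=True))
E
```

```text
1.9333 [ 473.069 -313.367  252.035] [ 0.737  0.409 -0.343  1.69   0.154  1.068  0.368] [ 91.289   0.048 179.95 ]
```

Request:
play_rows([
  [7,10,0],
  [14,20,0],
  [21,30,0],
  [28,40,0],
  [36,47,0],
], roll=[0.12,0.24,0.36,0.48,0.6])

```text
t: 2.35
tool_pos: [509.4, -265.3, 252.3]
eef_rot: [0.001, 0.454, 0.891, 0.0]
wrist_force: [0.2, -0.0, 0.7]
finger_gap: 85.4
```

Request:
play_rows([
  [0,0,0],
  [0,0,0],
  [0,0,0],
  [0,0,0],
  [0,0,0],
], roll=[0.12,0.24,0.36,0.48,0.6])

```text
t: 2.77
tool_pos: [509.3, -265.4, 252.4]
eef_rot: [0.001, 0.167, 0.986, 0.0]
wrist_force: [0.3, -0.6, -0.3]
finger_gap: 85.1
```

Request:
play_rows([
  [0,0,0],
  [0,0,0],
  [0,0,0],
  [0,0,0],
  [0,0,0],
], roll=[0.12,0.24,0.36,0.42,0.42])

```text
t: 3.18
tool_pos: [509.2, -265.7, 252.3]
eef_rot: [0.001, -0.043, 0.999, 0.0]
wrist_force: [-0.4, 0.4, 0.1]
finger_gap: 85.1
```

```bash
python3 - <<'E'
from h import *
np.set_printoptions(precision=3,suppress=True)
s=bot.read_state();print(s["t"],s["tool_pos"],s["qpos"],R.from_matrix(Rq(s["eef_rot"])).as_euler("ZYX",degrees=True))
im=bot.get_image("wrist"); cv2.imwrite("pics/w1.png",im)
for th in("handle_grip","stand"):
  for d in bot.landmark_of("wrist",th):
    p=(d["point"][0]*640,d["point"][1]*400); print(th,d["confidence"],p,onz("wrist",p,95 if th!="stand" else 0,s))
E
```

```text
3.1833 [ 509.245 -265.737  252.294] [ 0.897  0.485 -0.764  1.662  0.361  1.141  1.695] [-175.051    0.065  179.948]
handle_grip 0.93 (262.976, 285.0) [ 640.759 -317.458   95.   ]
handle_grip 0.88 (318.976, 180.92) [ 511.125 -263.527   95.   ]
handle_grip 0.81 (300.096, 65.72) [ 401.398 -291.169   95.   ]
handle_grip 0.74 (210.688, 201.6) [ 543.823 -376.868   95.   ]
```

View pics/w1.png

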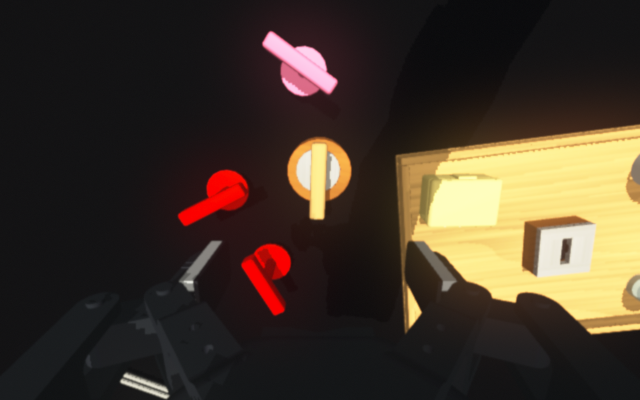

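```bash
python3 - <<'E'
from h import *
np.set_printoptions(precision=2,suppress=True)
s=bot.read_state(); im=cv2.imread("pics/w1.png")
h=cv2.cvtColor(im,cv2.COLOR_BGR2HSV); print(h[180,319],h[175,340],h[170,300])
m=np.zeros(im.shape[:2],np.uint8); m[135:226,300:335]=cv2.inRange(h,(14,60,150),(32,255,255))[135:226,300:335]
n,l,st,_=cv2.connectedComponentsWithStats(m); k=1+np.argmax(st[1:,4]); print(st[k])
c=cv2.findContours((l==k).astype(np.uint8),0,1)[0][0]
r=cv2.minAreaRect(c); print(r)
P=np.array([onz("wrist",q,104,s) for q in cv2.boxPoints(r)]); print(P)
ys,xs=np.nonzero(l==k); W=np.array([onz("wrist",q,102,s)[:2] for q in zip(xs,ys)]); print(W.mean(0)); u=np.linalg.svd(W-W.mean(0),full_matrices=False)[2][0]; print(u,np.degrees(np.arctan2(u[1],u[0])), np.ptp((W-W.mean(0))@u))
# slot plate zoom
a=cv2.resize(im[200:290,510:610],None,fx=6,fy=6,interpolation=cv2.INTER_CUBIC); cv2.imwrite("pics/w1s.png",a)
E
```

```text
[ 26 106 254] [ 16 170 240] [ 22  16 238]
[ 300  139   35   81 1619]
((317.0, 179.0), (80.0, 34.0), 90.0)
[[ 468.66 -285.65  104.  ]
 [ 465.93 -252.52  104.  ]
 [ 548.95 -244.4   104.  ]
 [ 551.89 -280.17  104.  ]]
[ 504.08 -266.33]
[1.   0.04] 2.20957594470885 84.33063633724836
```

View pics/w1s.png

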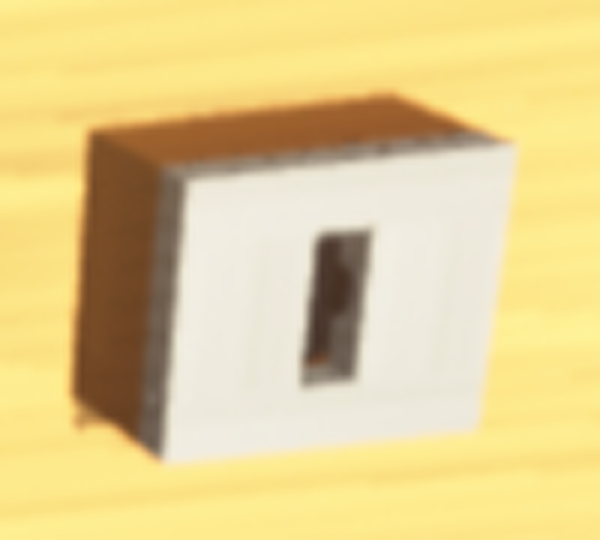

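```bash
python3 - <<'E'
from h import *
np.set_printoptions(precision=2,suppress=True)
s=bot.read_state(); im=cv2.imread("pics/w1.png")
h=cv2.cvtColor(im,cv2.COLOR_BGR2HSV); 
for r in (160,175,185,205): print(r,[tuple(h[r,c]) for c in range(306,332,3)])
m=np.zeros(im.shape[:2],np.uint8); m[135:226,306:331]=cv2.inRange(h,(23,60,150),(32,255,255))[135:226,306:331]
m=cv2.morphologyEx(m,cv2.MORPH_OPEN,np.ones((5,5)))
n,l,st,_=cv2.connectedComponentsWithStats(m); k=1+np.argmax(st[1:,4]); print(st[k])
ys,xs=np.nonzero(l==k); W=np.array([onz("wrist",q,104,s)[:2] for q in zip(xs,ys)]); print(W.mean(0)); 
r=cv2.minAreaRect(W.astype(np.float32)); print(r)
u=np.linalg.svd(W-W.mean(0),full_matrices=False)[2][0]; print(np.degrees(np.arctan2(u[1],u[0])))
f=lambda x,y:(510+(x-2.5)/6,200+(y-2.5)/6)
C=np.array([onz("wrist",f(*q),40,s) for q in [(318,232),(372,229),(356,379),(301,384)]]); print(C,C.mean(0))
C=np.array([onz("wrist",f(*q),40,s) for q in [(187,178),(514,144),(483,430),(166,461)]]); print(C,C.mean(0))
E
```

```text
160 [(np.uint8(25), np.uint8(14), np.uint8(240)), (np.uint8(22), np.uint8(16), np.uint8(240)), (np.uint8(24), np.uint8(123), np.uint8(251)), (np.uint8(26), np.uint8(109), np.uint8(254)), (np.uint8(26), np.uint8(103), np.uint8(254)), (np.uint8(26), np.uint8(105), np.uint8(254)), (np.uint8(24), np.uint8(119), np.uint8(252)), (np.uint8(17), np.uint8(62), np.uint8(164)), (np.uint8(20), np.uint8(33), np.uint8(161))]
175 [(np.uint8(24), np.uint8(15), np.uint8(238)), (np.uint8(23), np.uint8(26), np.uint8(233)), (np.uint8(24), np.uint8(117), np.uint8(252)), (np.uint8(25), np.uint8(109), np.uint8(254)), (np.uint8(26), np.uint8(104), np.uint8(254)), (np.uint8(26), np.uint8(108), np.uint8(254)), (np.uint8(23), np.uint8(128), np.uint8(248)), (np.uint8(18), np.uint8(44), np.uint8(152)), (np.uint8(24), np.uint8(21), np.uint8(231))]
185 [(np.uint8(23), np.uint8(18), np.uint8(237)), (np.uint8(23), np.uint8(32), np.uint8(230)), (np.uint8(24), np.uint8(117), np.uint8(253)), (np.uint8(25), np.uint8(109), np.uint8(254)), (np.uint8(26), np.uint8(105), np.uint8(254)), (np.uint8(25), np.uint8(109), np.uint
[... 258 characters left out ...]
uint8(123), np.uint8(251)), (np.uint8(25), np.uint8(111), np.uint8(254)), (np.uint8(26), np.uint8(109), np.uint8(254)), (np.uint8(25), np.uint8(112), np.uint8(253)), (np.uint8(17), np.uint8(150), np.uint8(206)), (np.uint8(10), np.uint8(136), np.uint8(45)), (np.uint8(10), np.uint8(136), np.uint8(45))]
[312 144  14  74 893]
[ 507.48 -265.1 ]
((510.0440673828125, -264.2466125488281), (76.34386444091797, 12.8551664352417), 4.409812927246094)
3.5401255773481823
[[575.13  63.06  40.  ]
 [573.47  74.6   40.  ]
 [609.48  82.65  40.  ]
 [611.71  70.74  40.  ]] [592.45  72.76  40.  ]
[[565.02  30.82  40.  ]
 [551.51  98.78  40.  ]
 [619.7  115.35  40.  ]
 [633.35  46.12  40.  ]] [592.39  72.77  40.  ]
```

Request:
play_rows([
  [0,1,-40],
  [0,1,-80],
  [0,1,-120],
  [0,1,-140],
  [0,1,-150],
], roll=[-0.01,-0.01,-0.01,-0.01,-0.01], gripper=-0.2)

```text
t: 3.75
tool_pos: [507.6, -264.1, 99.3]
eef_rot: [-0.002, -0.035, 0.999, 0.001]
wrist_force: [-0.4, -0.1, -0.1]
finger_gap: 51.1
```

```bash
python3 - <<'E'
from h import *
s=bot.read_state(); print(s["tool_pos"],s["finger_gap"],s["wrist_force"])
im=bot.get_image("wrist"); cv2.imwrite("pics/w2.png",im)
im=bot.get_image("side"); cv2.imwrite("pics/sd2.png",cv2.resize(im[70:200,270:470],None,fx=4,fy=4))
E
```

```text
[ 507.58245681 -264.0998028    99.28283881] 51.13521843695275 [-0.38562735 -0.10620035 -0.09792146]
```

View pics/w2.png

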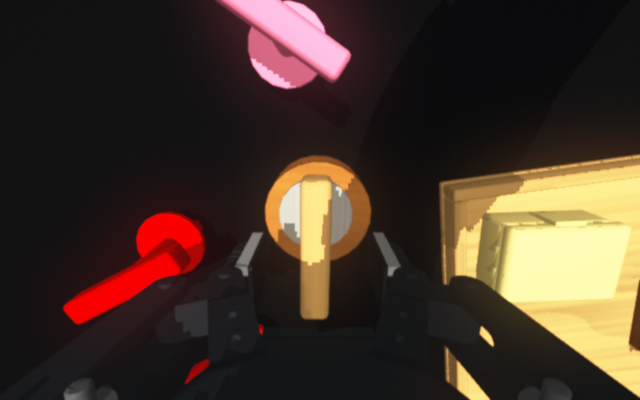

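View pics/sd2.png

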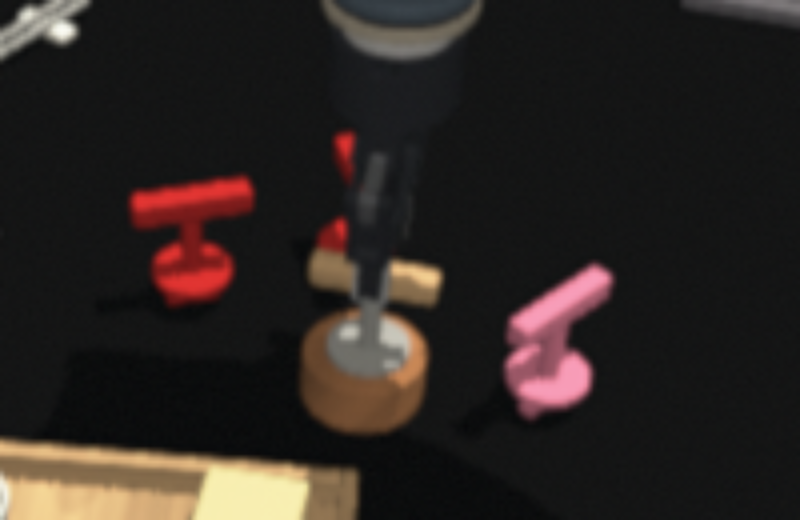

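```bash
python3 - <<'E'
from h import *
s=bot.read_state(); 
for q in ((316,178),(314,305),(314,318)): print(onz("wrist",q,104,s),onz("wrist",q,86,s))
E
```

```text
[ 471.25636368 -267.24163243  104.        ] [ 475.32180376 -267.01969742   86.        ]
[ 543.3778635  -263.30290593  104.        ] [ 556.6832539  -262.57635528   86.        ]
[ 551.88027431 -262.72308885  104.        ] [ 566.27496338 -261.9222541    86.        ]
```

Request:
play_rows([
  [3,-1,-12],
  [3,-1,-23],
  [3,-1,-23],
], roll=[0,0,0])

```text
t: 4.1
tool_pos: [511.5, -265.4, 77.3]
eef_rot: [-0.001, -0.035, 0.999, 0.001]
wrist_force: [-1.4, 0.4, -0.5]
finger_gap: 51.3
```

Request:
play_rows([
  [0,0,0],
  [0,0,0],
  [0,0,0],
  [0,0,0],
  [0,0,0],
], roll=[0,0,0,0,0], gripper=1, force=60)

```text
t: 4.52
tool_pos: [511.9, -265.4, 78.0]
eef_rot: [-0.0, -0.035, 0.999, 0.001]
wrist_force: [-0.7, 1.2, 6.4]
finger_gap: 15.0
```

Request:
play_rows([
  [0,0,0],
  [0,0,10],
  [0,0,35],
  [0,0,65],
  [0,0,95],
], roll=[0,0,0,0,0])

```text
t: 4.93
tool_pos: [511.3, -265.0, 174.2]
eef_rot: [-0.001, -0.035, 0.999, 0.001]
wrist_force: [-0.3, -0.7, -1.8]
finger_gap: 15.0
```

```bash
python3 - <<'E'
from h import *
s=bot.read_state(); print(s["tool_pos"],s["finger_gap"],s["wrist_force"],s["ft_torque"],s["qpos"])
im=bot.get_image("side"); cv2.imwrite("pics/sd3.png",cv2.resize(im[20:220,230:500],None,fx=2.9,fy=2.9))
E
```

```text
[ 511.27439385 -265.00003585  174.18517162] 14.956804104702318 [-0.31015406 -0.71588555 -1.76387184] [-0.05831117 -0.04922521  0.0225541 ] [ 0.86041063  0.56297824 -0.72131695  1.76223059  0.43415205  0.98528614
  1.61034872]
```

View pics/sd3.png

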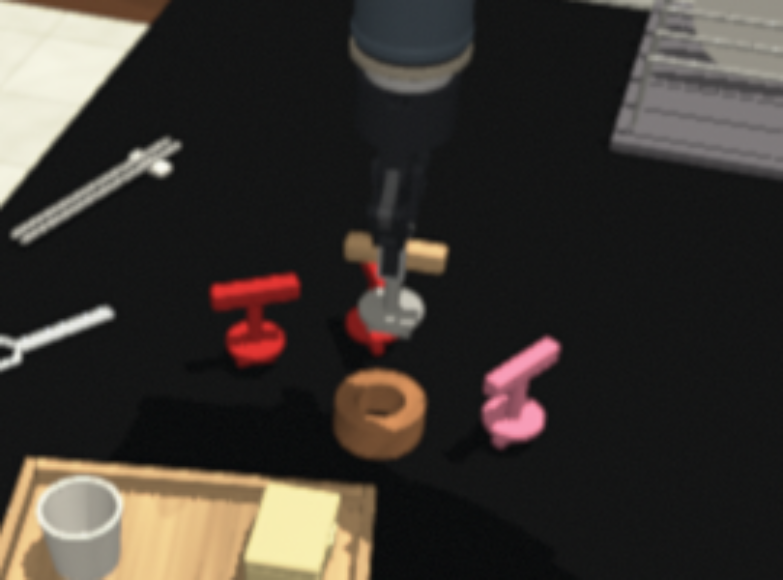

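Request:
play_rows([
  [6,25,15],
  [20,65,25],
  [34,105,25],
  [48,145,25],
  [60,180,25],
], roll=[0.02,0.05,0.08,0.11,0.13])

```text
t: 5.4
tool_pos: [574.6, -83.7, 206.1]
eef_rot: [0.003, -0.101, 0.995, -0.001]
wrist_force: [2.0, 0.4, -2.4]
finger_gap: 14.8
```

Request:
play_rows([
  [8,25,0],
  [18,50,0],
  [18,55,0],
  [18,55,0],
], roll=[0,0,0,0])

```text
t: 5.73
tool_pos: [592.6, -25.7, 206.5]
eef_rot: [0.003, -0.103, 0.995, 0.0]
wrist_force: [0.3, 0.1, -2.3]
finger_gap: 14.9
```

```bash
python3 - <<'E'
from h import *
s=bot.read_state(); print(s["tool_pos"],R.from_matrix(Rq(s["eef_rot"])).as_euler("ZYX",degrees=True),s["wrist_force"])
im=bot.get_image("wrist"); cv2.imwrite("pics/w4.png",im)
for d in bot.landmark_of("wrist","slot"):
    p=(d["point"][0]*640,d["point"][1]*400); print(d["confidence"],p,onz("wrist",p,40,s))
E
```

```text
[592.64837579 -25.69343645 206.53081941] [-168.19939264    0.37769548 -179.97296702] [ 0.27850061  0.09906016 -2.25184137]
0.63 (406.08, 194.0) [592.1747025   73.52259475  40.        ]
```

View pics/w4.png

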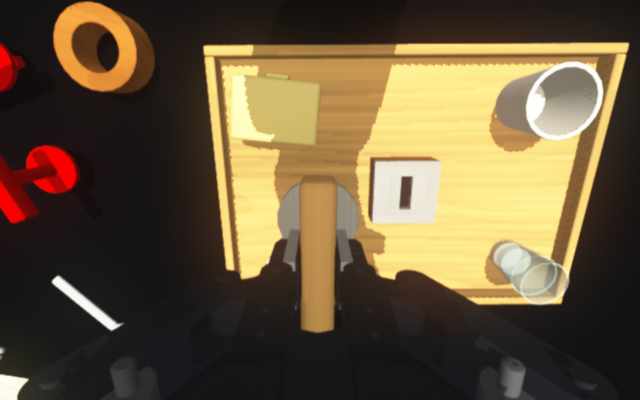

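```bash
python3 - <<'E'
from h import *
im=cv2.imread("pics/w4.png")
cv2.imwrite("pics/w4a.png",cv2.resize(im[145:235,355:455],None,fx=6,fy=6,interpolation=cv2.INTER_CUBIC))
cv2.imwrite("pics/w4b.png",cv2.resize(im[165:345,260:380],None,fx=3.3,fy=3.3,interpolation=cv2.INTER_CUBIC))
E
```

```text
(no output)
```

View pics/w4a.png

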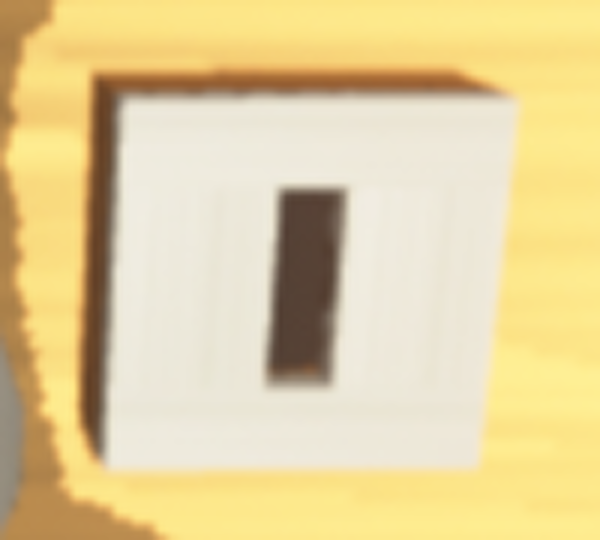

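View pics/w4b.png

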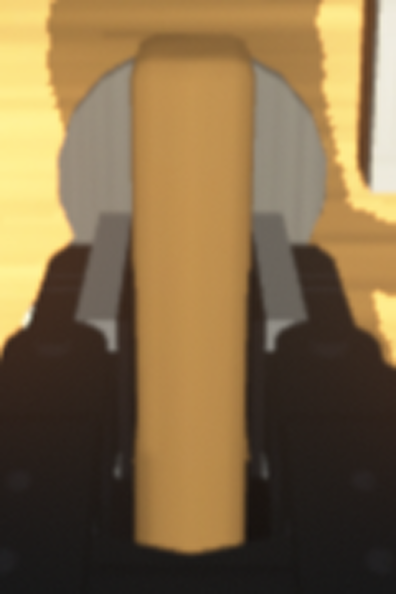

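```bash
python3 - <<'E'
from h import *
np.set_printoptions(precision=2,suppress=True)
s=bot.read_state()
def ang(a,b): d=b-a; return np.degrees(np.arctan2(d[1],d[0]))
f=lambda x,y:(355+(x-2.5)/6,145+(y-2.5)/6)
for L in ([(280,189),(347,188),(332,384),(266,385)],[(118,96),(518,98),(480,468),(103,468)]):
    C=np.array([onz("wrist",f(*q),40,s) for q in L]); print(C[:,:2],C.mean(0)[:2],[ang(C[0],C[3]),ang(C[1],C[2]),ang(C[0],C[1])-90,ang(C[3],C[2])-90],np.linalg.norm(C[0]-C[1]),np.linalg.norm(C[0]-C[3]))
g=lambda x,y:(260+(x-1.2)/3.3,165+(y-1.2)/3.3)
zt=s["tool_pos"][2]+17+9
B=np.array([onz("wrist",g(*q),zt,s) for q in [(136,60),(251,60),(245,546),(135,546)]]); print(B,B.mean(0),ang(B[0],B[3]),ang(B[1],B[2]),np.linalg.norm(B[0]-B[1]),np.linalg.norm(B[0]-B[3]))
print(s["tool_pos"])
# tray corners top of wall z=30 outer
T=[onz("wrist",p,30,s) for p in [(204,45),(628,43),(560,304)]]; print(np.array(T))
im=bot.get_image("scene");print(s["wrist_force"],s["ft_torque"]); cv2.imwrite("pics/sc4.png",cv2.resize(im[60:260,200:460],None,fx=3,fy=3))
E
```

```text
[[573.64  58.22]
 [571.05  69.89]
 [607.2   77.86]
 [609.84  66.  ]] [590.43  67.99] [np.float64(12.113095568518796), np.float64(12.4306131745944), np.float64(12.496040561602086), np.float64(12.56064865436042)] 11.951837912369303 37.032128230562854
[[563.22  25.62]
 [549.39  94.69]
 [617.59 109.71]
 [631.83  40.66]] [590.51  67.67] [np.float64(12.359689885715042), np.float64(12.423748387768327), np.float64(11.320107402387308), np.float64(11.651300430630982)] 70.43140405468888 70.24247463644033
[[553.28 -44.01 232.06]
 [550.41 -30.06 232.06]
 [621.23 -15.16 232.06]
 [624.46 -30.74 232.06]] [587.35 -29.99 232.06] 10.564826108617032 11.878493350280793 14.245429283353538 72.41057011656679
[592.19 -29.64 206.06]
[[ 487.02 -165.39   30.  ]
 [ 402.08  241.68   30.  ]
 [ 694.07  303.31   30.  ]]
[ 0.34 -0.18 -2.12] [-0.    0.03 -0.01]
```

View pics/sc4.png

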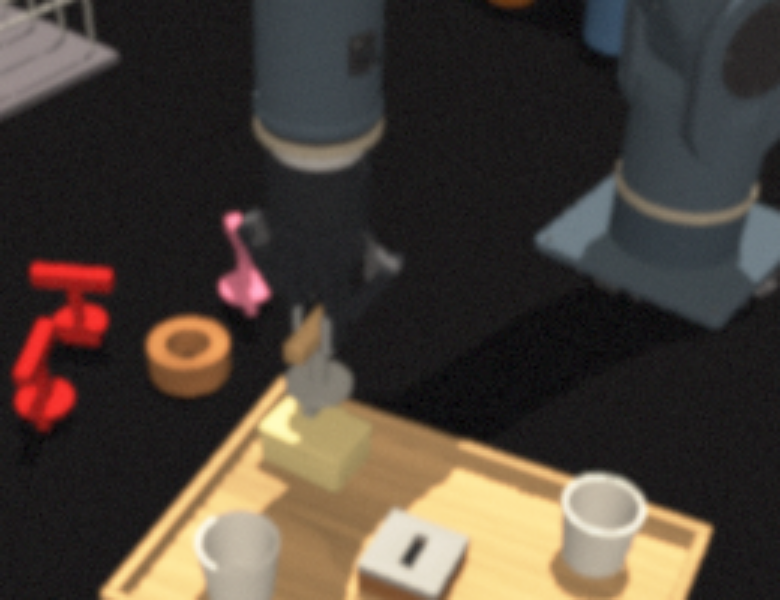

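```bash
python3 - <<'E'
from h import *
s=bot.read_state(); print(s["tool_pos"],R.from_matrix(Rq(s["eef_rot"])).as_euler("ZYX",degrees=True),s["dq"])
im=bot.get_image("wrist"); cv2.imwrite("pics/w5.png",im)
cv2.imwrite("pics/w5a.png",cv2.resize(im[145:235,355:455],None,fx=6,fy=6,interpolation=cv2.INTER_CUBIC))
cv2.imwrite("pics/w5b.png",cv2.resize(im[165:265,260:380],None,fx=6,fy=6,interpolation=cv2.INTER_CUBIC))
print(bot.read_state()["tool_pos"],s["t"])
E
```

```text
[592.14601866 -30.3845204  205.9858305 ] [-168.54306109    0.29013972 -179.84901732] [ 1.37313522e-02  2.23069155e-03  3.13470273e-03  1.10243764e-03
  8.85540156e-05 -1.96299535e-03 -2.83362619e-03]
[592.1881746  -30.65268204 205.98011377] 5.8833
```

View pics/w5a.png

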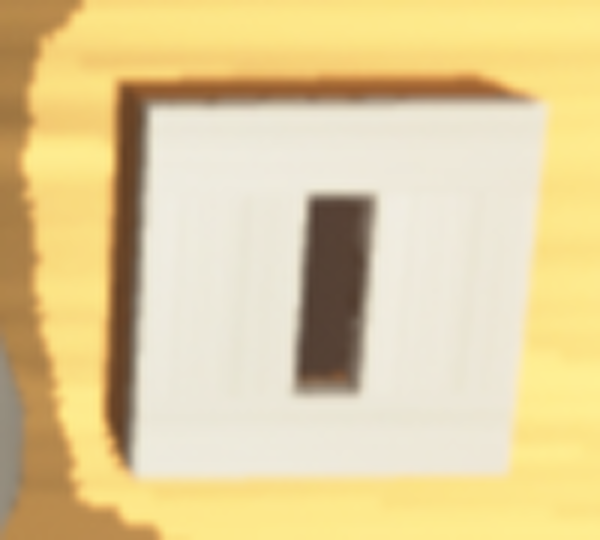

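View pics/w5b.png

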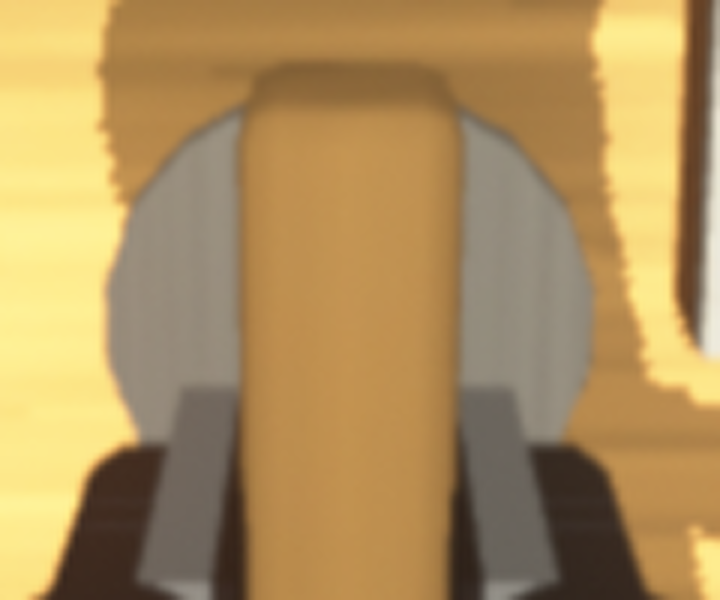

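```bash
python3 - <<'E'
from h import *
from scipy.optimize import least_squares
np.set_printoptions(precision=2,suppress=True)
s=bot.read_state(); s["tool_pos"]=np.array([592.15,-30.4,205.99])
def ang(a,b): d=b-a; return np.degrees(np.arctan2(d[1],d[0]))
f=lambda x,y:(355+(x-2.5)/6,145+(y-2.5)/6)
for L in ([(309,195),(376,194),(361,391),(295,392)],[(148,102),(546,102),(509,475),(132,477)]):
    C=np.array([onz("wrist",f(*q),40,s) for q in L]); print(C.mean(0)[:2],[ang(C[0],C[3]),ang(C[1],C[2])],np.linalg.norm(C[0]-C[1]),np.linalg.norm(C[0]-C[3]))
g=lambda x,y:(260+(x-2.5)/6,165+(y-2.5)/6)
pts=[g(*q) for q in [(108,300),(592,300),(130,202),(570,205),(185,142),(520,138),(240,110),(465,108),(140,440),(563,440)]]
def res(p):
    W=np.array([onz("wrist",q,p[2],s)[:2] for q in pts]); return np.linalg.norm(W-p[:2],axis=1)-27
r=least_squares(res,[592,-30,169]); print(r.x,res(r.x), r.x-s["tool_pos"])
zt=s["tool_pos"][2]+17+9
B=np.array([onz("wrist",g(*q),zt,s) for q in [(240,105),(462,105),(455,550),(247,550)]]); print(B[:,:2],ang(B[0],B[3]),ang(B[1],B[2]))
n=(B[0]+B[1])/2; a=np.radians(11.5); print(n[:2]+40*np.array([np.cos(a),np.sin(a)]))
E
```

```text
[590.71  72.7 ] [np.float64(12.285106793802186), np.float64(12.604307746029546)] 11.957810105313056 37.291586102376336
[590.8   72.38] [np.float64(12.385679184089105), np.float64(12.765122921893399)] 70.07635569878146 70.96645092969133
[590.95 -29.9  168.5 ] [-0.48 -0.71  0.38  0.03  0.    0.53 -0.31  0.03  0.21  0.26] [ -1.2    0.5  -37.49]
[[553.01 -45.25]
 [549.99 -30.44]
 [582.9  -23.67]
 [585.96 -38.63]] 11.372484374712542 11.623811945625427
[590.7  -29.87]
```

Request:
play_rows([
  [0,30,0],
  [0,65,0],
  [0,95,0],
  [0,103,0],
  [0,103,0],
], roll=[0.016,0.016,0.016,0.016,0.016])

```text
t: 6.35
tool_pos: [591.9, 74.6, 206.4]
eef_rot: [0.003, -0.109, 0.994, -0.0]
wrist_force: [-0.0, -0.1, -2.3]
finger_gap: 14.8
```

Request:
play_rows([
  [0,0,-30],
  [0,0,-60],
  [0,0,-80],
  [0,0,-85],
  [0,0,-85],
], roll=[0,0,0,0,0])

```text
t: 6.77
tool_pos: [591.2, 72.2, 120.0]
eef_rot: [0.001, -0.108, 0.994, -0.001]
wrist_force: [0.7, -0.4, -1.5]
finger_gap: 14.7
```

```bash
python3 - <<'E'
from h import *
s=bot.read_state(); print(s["tool_pos"],R.from_matrix(Rq(s["eef_rot"])).as_euler("ZYX",degrees=True),s["wrist_force"],s["ft_torque"],s["qpos"])
for n in ("side","scene"):
  im=bot.get_image(n);c=[int(v) for v in proj(n,[591,73,60])]; cv2.imwrite(f"pics/{n}6.png",cv2.resize(im[c[1]-60:c[1]+40,c[0]-65:c[0]+65],None,fx=6,fy=6,interpolation=cv2.INTER_CUBIC))
s=bot.read_state(); print(s["tool_pos"])
E
```

```text
[591.21160926  72.22432645 120.0164082 ] [-1.67622380e+02  1.53909663e-01 -1.79885376e+02] [ 0.72512954 -0.35178279 -1.51228912] [ 0.03559716  0.00239747 -0.00387606] [ 0.24065535  0.65346523 -0.71199857  1.77489675  0.52979335  0.91124644
  1.08323241]
[592.61926657  73.7749718  122.40528377]
```

View pics/side6.png

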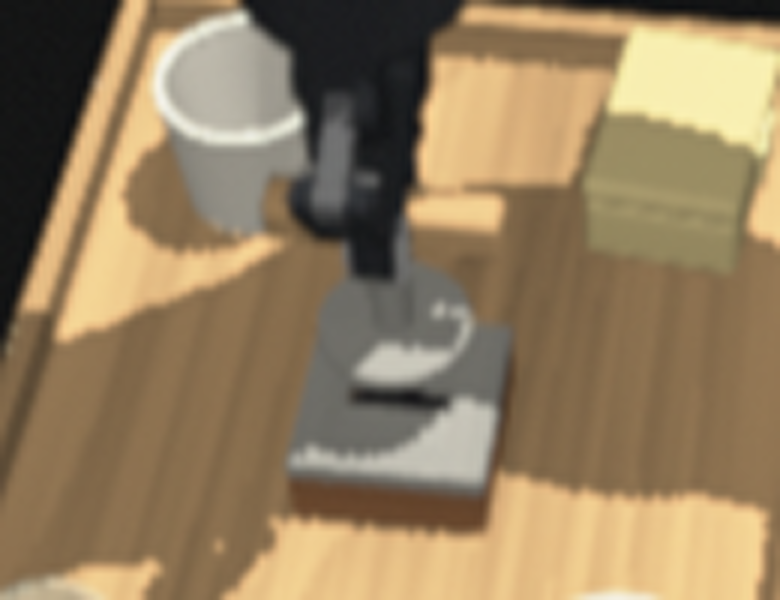

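View pics/scene6.png

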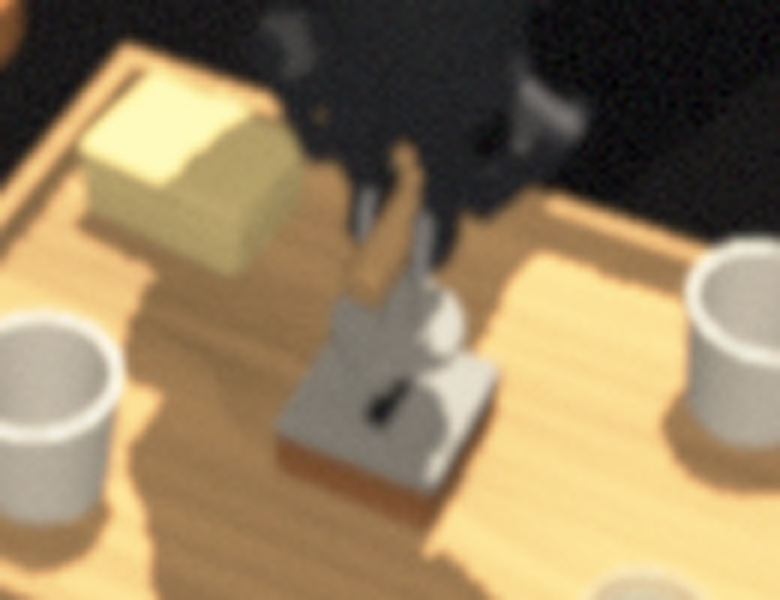

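Request:
play_rows([
  [-0.5,-1.7,-8],
  [-0.5,-1.7,-12],
  [-0.5,-1.7,-12],
  [-0.5,-1.7,-12],
  [-0.5,-1.7,-12],
], roll=[0,0,0,0,0])

```text
t: 7.28
tool_pos: [592.3, 72.1, 110.7]
eef_rot: [0.004, -0.108, 0.994, -0.0]
wrist_force: [0.3, -0.1, -1.8]
finger_gap: 14.8
```

Request:
play_rows([
  [0,0,0],
  [0,0,0],
  [0,0,0],
], roll=[0,0,0])

```text
t: 7.53
tool_pos: [592.3, 72.3, 110.9]
eef_rot: [0.004, -0.108, 0.994, -0.0]
wrist_force: [0.4, -0.1, -2.0]
finger_gap: 14.6
```

Request:
play_rows([
  [0,0,-3],
  [0,0,-6],
  [0,0,-8],
  [0,0,-9],
  [0,0,-10],
], roll=[0,0,0,0,0])

```text
t: 7.95
tool_pos: [592.2, 72.3, 100.6]
eef_rot: [0.004, -0.108, 0.994, -0.0]
wrist_force: [-0.6, 0.5, -1.7]
finger_gap: 14.8
```

Request:
play_rows([
  [0,0,-1.5],
  [0,0,-3],
  [0,0,-4],
  [0,0,-4],
], roll=[0,0,0,0])

```text
t: 8.28
tool_pos: [592.1, 72.2, 96.3]
eef_rot: [0.004, -0.108, 0.994, -0.0]
wrist_force: [-0.4, -0.3, -2.7]
finger_gap: 15.0
```

Request:
play_rows([
  [0,0,-1.5],
  [0,0,-3],
  [0,0,-4],
  [0,0,-4],
], roll=[0,0,0,0])

```text
t: 8.62
tool_pos: [592.1, 72.3, 92.2]
eef_rot: [0.004, -0.108, 0.994, -0.0]
wrist_force: [0.1, -0.3, -2.0]
finger_gap: 14.9
```

```bash
python3 - <<'E'
from h import *
s=bot.read_state(); print(s["tool_pos"],s["wrist_force"],s["ft_torque"])
for n in ("side","scene"):
  im=bot.get_image(n);c=[int(v) for v in proj(n,[591,73,60])]; cv2.imwrite(f"pics/{n}7.png",cv2.resize(im[c[1]-60:c[1]+40,c[0]-65:c[0]+65],None,fx=6,fy=6,interpolation=cv2.INTER_CUBIC))
s=bot.read_state(); print(s["tool_pos"])
E
```

```text
[592.10270428  72.26606532  92.20727209] [ 0.0973763  -0.34504359 -2.03286851] [ 0.03269115  0.01607751 -0.02725319]
[592.08081918  72.25855158  92.29726522]
```

View pics/side7.png

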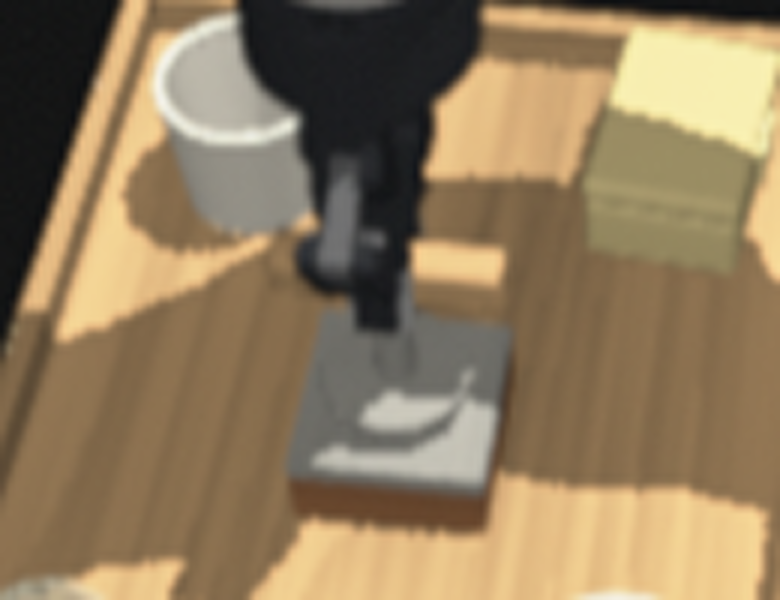

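View pics/scene7.png

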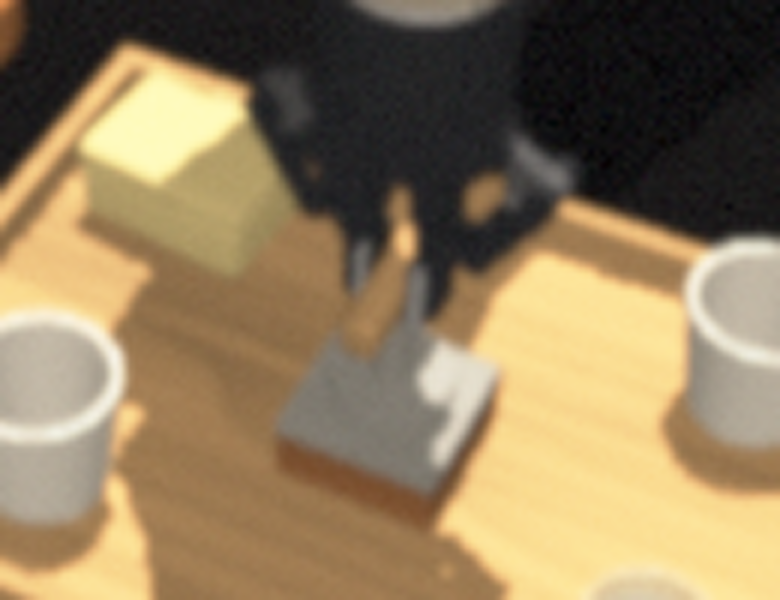

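Request:
play_rows([
  [0,0,-1],
  [0,0,-2],
  [0,0,-3],
  [0,0,-3],
], roll=[0,0,0,0])

```text
t: 9.05
tool_pos: [592.2, 72.3, 89.5]
eef_rot: [0.004, -0.108, 0.994, -0.0]
wrist_force: [-0.1, -1.1, 4.0]
finger_gap: 14.9
```

Request:
play_rows([
  [0,0,-1],
  [0,0,-2],
  [0,0,-3],
  [0,0,-3.5],
  [0,0,-3.5],
], roll=[0,0,0,0,0])

```text
t: 9.47
tool_pos: [592.3, 72.4, 86.0]
eef_rot: [0.004, -0.108, 0.994, -0.0]
wrist_force: [-0.5, -0.2, 6.3]
finger_gap: 14.7
```

Request:
play_rows([
  [0,0,-0.5],
  [0,0,-1],
  [0,0,-1.5],
  [0,0,-1.5],
], roll=[0,0,0,0])

```text
t: 9.8
tool_pos: [592.4, 72.4, 84.6]
eef_rot: [0.004, -0.108, 0.994, -0.0]
wrist_force: [-0.6, -0.7, 6.9]
finger_gap: 14.9
```

Request:
play_rows([
  [-0.1,-0.1,0],
  [-0.2,-0.2,0],
  [-0.2,-0.3,0],
  [-0.3,-0.4,0],
  [-0.3,-0.5,0],
], roll=[-0.08,-0.16,-0.24,-0.32,-0.4])

```text
t: 10.22
tool_pos: [592.5, 71.5, 84.8]
eef_rot: [0.004, 0.093, 0.996, -0.001]
wrist_force: [0.6, -1.8, 5.9]
finger_gap: 14.9
```

```bash
cat > st.py <<'E'
from h import *
np.set_printoptions(precision=2,suppress=True)
s=bot.read_state(); print(s["t"],s["tool_pos"],R.from_matrix(Rq(s["eef_rot"])).as_euler("ZYX",degrees=True),s["wrist_force"],s["ft_torque"],s["qpos"])
E
python3 st.py
```

```text
10.2167 [592.54  71.54  84.84] [ 169.28    0.5  -179.89] [ 0.63 -1.82  5.93] [-0.38  0.18  0.06] [ 0.16  0.67 -0.57  1.81  0.49  0.8   0.72]
```

Request:
play_rows([
  [-0.1,0,-0.2],
  [-0.3,0,-0.4],
  [-0.4,0,-0.4],
  [-0.5,-0.1,-0.4],
  [-0.6,-0.1,-0.4],
], roll=[-0.08,-0.16,-0.24,-0.32,-0.4])

```text
t: 10.63
tool_pos: [592.1, 71.0, 84.6]
eef_rot: [0.004, 0.291, 0.957, -0.002]
wrist_force: [-0.7, -1.0, 6.3]
finger_gap: 14.6
```

```bash
python3 st.py; python3 - <<'E'
from h import *
im=bot.get_image("wrist"); cv2.imwrite("pics/w8.png",im)
E
```

```text
10.6333 [592.12  71.    84.62] [ 146.13    0.54 -179.88] [-0.68 -1.03  6.32] [-0.46  0.32  0.07] [ 0.09  0.65 -0.46  1.81  0.41  0.77  0.39]
```

View pics/w8.png

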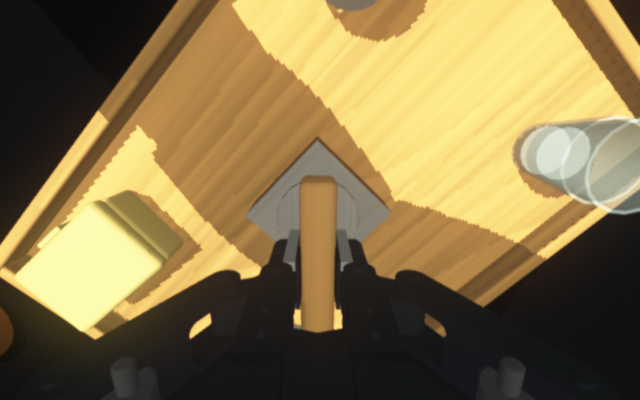

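Request:
play_rows([
  [-0.1,0,0],
  [-0.3,0,0],
  [-0.4,0,0],
  [-0.5,0,0],
  [-0.6,0,0],
], roll=[-0.08,-0.16,-0.24,-0.32,-0.4])

```text
t: 11.1
tool_pos: [591.4, 70.7, 84.8]
eef_rot: [0.004, 0.48, 0.877, -0.003]
wrist_force: [-1.6, -0.5, 6.4]
finger_gap: 14.9
```

```bash
python3 st.py
```

```text
11.1 [591.41  70.73  84.83] [ 122.63    0.56 -179.87] [-1.63 -0.53  6.45] [-0.25  0.53  0.01] [ 0.01  0.63 -0.34  1.81  0.31  0.75  0.07]
```

Request:
play_rows([
  [-0.1,0,-0.2],
  [-0.2,0,-0.2],
  [-0.3,0.1,-0.2],
  [-0.4,0.1,-0.2],
  [-0.4,0.1,-0.2],
], roll=[-0.08,-0.16,-0.24,-0.32,-0.34])

```text
t: 11.52
tool_pos: [590.8, 70.8, 84.8]
eef_rot: [0.003, 0.623, 0.782, -0.004]
wrist_force: [-1.5, -1.2, 6.5]
finger_gap: 15.0
```

```bash
python3 st.py
```

```text
11.5167 [590.81  70.77  84.75] [ 102.89    0.58 -179.85] [-1.5  -1.22  6.54] [-0.14  0.57  0.04] [-0.05  0.63 -0.24  1.81  0.23  0.73 -0.19]
```

Request:
play_rows([
  [0,0,0],
  [0,0,0],
  [0,0,0],
], roll=[-0.02,-0.04,-0.04])

```text
t: 11.77
tool_pos: [590.8, 70.7, 84.9]
eef_rot: [0.003, 0.639, 0.769, -0.004]
wrist_force: [-1.5, -1.3, 6.0]
finger_gap: 15.0
```

```bash
python3 st.py
```

```text
11.7667 [590.81  70.74  84.92] [ 100.53    0.6  -179.86] [-1.51 -1.33  6.04] [-0.09  0.43  0.09] [-0.06  0.63 -0.23  1.81  0.22  0.73 -0.23]
```

Request:
play_rows([
  [0,0,0],
  [0,0,0],
  [0,0,0],
], roll=[-0.02,-0.02,-0.02])

```text
t: 12.02
tool_pos: [591.0, 70.8, 85.0]
eef_rot: [0.003, 0.647, 0.763, -0.004]
wrist_force: [-1.2, -0.6, 5.4]
finger_gap: 15.0
```

```bash
python3 st.py
```

```text
12.0167 [590.98  70.75  85.  ] [  99.42    0.61 -179.88] [-1.24 -0.56  5.42] [-0.11  0.13  0.09] [-0.06  0.62 -0.23  1.81  0.21  0.73 -0.24]
```

Request:
play_rows([
  [0,0,0],
  [0,0,0],
  [0,0,0],
], roll=[-0.02,-0.03,-0.03])

```text
t: 12.27
tool_pos: [591.3, 70.7, 85.1]
eef_rot: [0.004, 0.658, 0.753, -0.004]
wrist_force: [0.9, -0.9, 3.9]
finger_gap: 15.0
```

```bash
python3 st.py
```

```text
12.2667 [591.31  70.72  85.09] [  97.67    0.62 -179.92] [ 0.86 -0.9   3.93] [-0.14 -0.07  0.18] [-0.07  0.62 -0.22  1.81  0.21  0.73 -0.26]
```

Request:
play_rows([
  [-0.3,0,0],
  [-0.3,0,0],
  [-0.3,0,0.8],
  [-0.3,0,1.6],
  [-0.3,0,2.4],
], roll=[0.03,0.045,0.045,0.045,0.045])

```text
t: 12.68
tool_pos: [591.4, 70.9, 87.6]
eef_rot: [0.004, 0.641, 0.768, -0.004]
wrist_force: [1.3, -1.1, 3.7]
finger_gap: 14.6
```

```bash
python3 st.py
```

```text
12.6833 [591.38  70.89  87.63] [ 100.3     0.6  -179.96] [ 1.3  -1.11  3.67] [ 0.05 -0.16  0.02] [-0.06  0.62 -0.23  1.81  0.22  0.73 -0.23]
```

Request:
play_rows([
  [0,0,0.8],
  [0,0,1.6],
  [0,0,2.4],
  [0,0,2.4],
  [0,0,2.4],
], roll=[0,0,0,0,0])

```text
t: 13.1
tool_pos: [591.3, 70.9, 89.9]
eef_rot: [0.004, 0.641, 0.768, -0.004]
wrist_force: [1.7, -0.1, 1.6]
finger_gap: 15.0
```

```bash
python3 st.py;  python3 - <<'E'
from h import *
for n in ("side","scene"):
  im=bot.get_image(n);c=[int(v) for v in proj(n,[591,73,60])]; cv2.imwrite(f"pics/{n}9.png",cv2.resize(im[c[1]-60:c[1]+40,c[0]-65:c[0]+65],None,fx=6,fy=6,interpolation=cv2.INTER_CUBIC))
E
```

```text
13.1 [591.3   70.87  89.88] [ 100.31    0.6  -179.95] [ 1.65 -0.08  1.63] [ 0.11 -0.28  0.02] [-0.06  0.62 -0.23  1.81  0.21  0.74 -0.23]
```

View pics/side9.png

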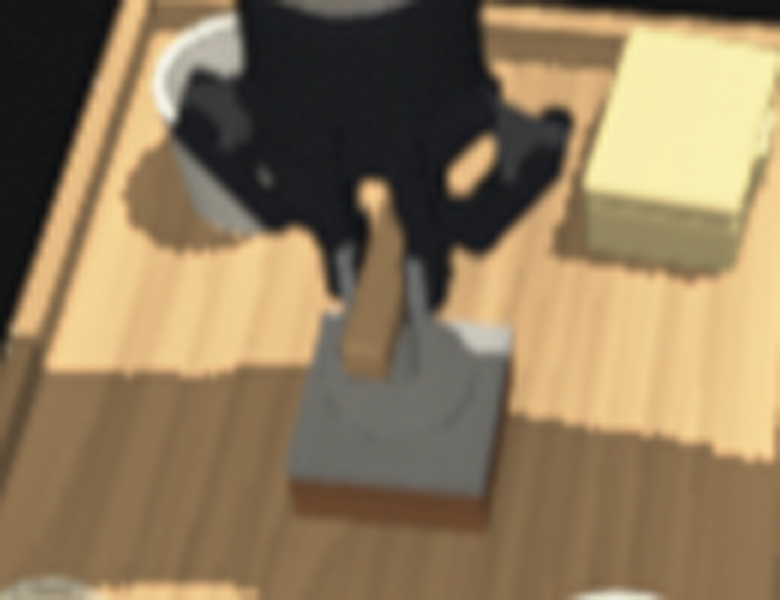

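View pics/scene9.png

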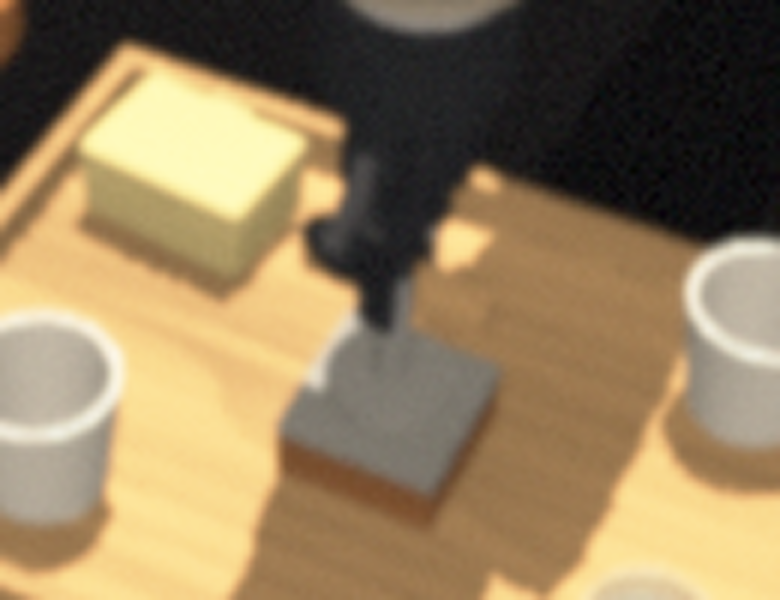

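Request:
play_rows([
  [0,0,0.4],
  [0,0,0.8],
  [0,0,0.8],
  [0,0,0.8],
], roll=[0,0,0,0])

```text
t: 13.53
tool_pos: [591.1, 70.8, 90.1]
eef_rot: [0.004, 0.641, 0.768, -0.004]
wrist_force: [3.1, -0.4, -10.1]
finger_gap: 14.9
```

```bash
python3 st.py
```

```text
13.5333 [591.11  70.78  90.08] [ 100.31    0.6  -179.91] [  3.13  -0.44 -10.09] [ 0.21 -0.98 -0.03] [-0.06  0.62 -0.23  1.81  0.21  0.74 -0.23]
```

Request:
play_rows([
  [0,0,-0.3],
  [0,0,-0.3],
], roll=[0,0])

```text
t: 13.7
tool_pos: [591.2, 70.8, 90.0]
eef_rot: [0.004, 0.641, 0.768, -0.004]
wrist_force: [1.9, 0.2, -3.8]
finger_gap: 15.1
```

Request:
play_rows([
  [0,0,0],
  [0,0,0],
  [0,0,0],
  [0,0,0],
  [0,0,0],
], roll=[0,0,0,0,0], gripper=-0.2)

```text
t: 14.12
tool_pos: [591.1, 70.9, 90.1]
eef_rot: [0.004, 0.641, 0.768, -0.004]
wrist_force: [-1.0, -0.6, 0.3]
finger_gap: 51.2
```

Request:
play_rows([
  [0,0,10],
  [0,0,35],
  [0,0,70],
  [0,0,100],
  [0,0,120],
], roll=[0,0,0,0,0])

```text
t: 14.53
tool_pos: [591.8, 71.2, 214.0]
eef_rot: [0.005, 0.641, 0.768, -0.003]
wrist_force: [0.4, -0.6, 0.2]
finger_gap: 51.2
```

```bash
python3 st.py;  python3 - <<'E'
from h import *
for n in ("side","scene"):
  im=bot.get_image(n);c=[int(v) for v in proj(n,[591,73,60])]; cv2.imwrite(f"pics/{n}10.png",cv2.resize(im[c[1]-60:c[1]+40,c[0]-65:c[0]+65],None,fx=6,fy=6,interpolation=cv2.INTER_CUBIC))
im=bot.get_image("wrist"); cv2.imwrite("pics/w10.png",im)
E
```

```text
14.5333 [591.8   71.22 214.  ] [100.32   0.59 179.9 ] [ 0.41 -0.57  0.22] [-0.03 -0.04  0.  ] [-0.03  0.48 -0.26  1.67  0.16  1.01 -0.17]
```

View pics/side10.png

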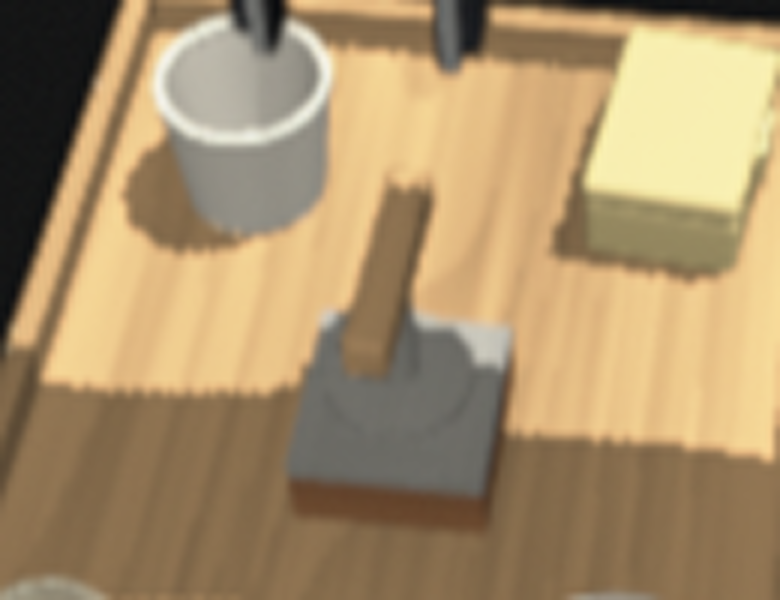

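View pics/scene10.png

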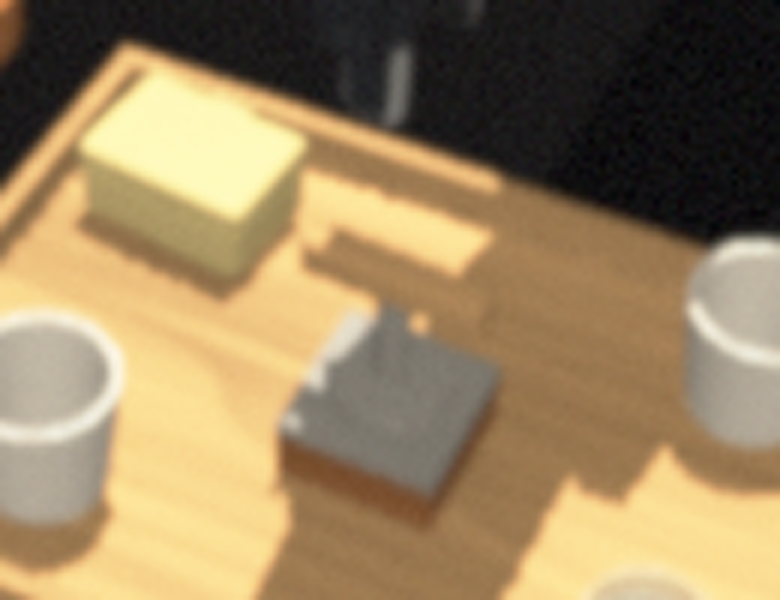

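View pics/w10.png

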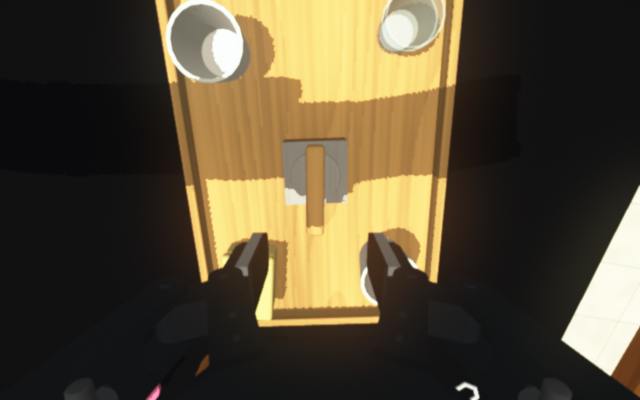

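```bash
python3 - <<'E'
from h import *
s=bot.read_state(); print(s["dq"].max(),s["t"])
im=bot.get_image("wrist"); a=np.radians(12.4+90+0)
H=np.array([590.8,72.6]); u=np.array([np.cos(a),np.sin(a)]); v=np.array([-u[1],u[0]])
sc=4; x0,y0=260,120
big=cv2.resize(im[y0:y0+130,x0:x0+120],None,fx=sc,fy=sc,interpolation=cv2.INTER_CUBIC)
def dr(P,c):
    q=np.array([proj("wrist",p,s) for p in P]); q=((q-[x0,y0])*sc+1.5).astype(np.int32); cv2.polylines(big,[q],True,c,1)
dr([[*(H+i*40*u+j*8*v),116] for i,j in ((1,1),(1,-1),(-1,-1),(-1,1))],(0,0,255))
dr([[*(H+27*(np.cos(t)*u+np.sin(t)*v)),53] for t in np.linspace(0,6.28,60)],(0,255,0))
cv2.imwrite("pics/w11.png",big)
for n,th in (("side","handle_grip"),("scene","handle_grip"),("wrist","handle_grip"),("wrist","handle_foot")):
    if th=="handle_grip" and n!="wrist": bot.get_image(n)
    print(n,[(round(d["confidence"],2),np.round(onz(n,(d["point"][0]*640,d["point"][1]*400),107,s))) for d in bot.landmark_of(n,th)])
for n in ("side","scene"):
  for th in ("cup_a","glasses","case"):
    print(n,th,[(round(d["confidence"],2),np.round(onz(n,(d["point"][0]*640,d["point"][1]*400),8))) for d in bot.landmark_of(n,th)])
E
```

```text
0.04783201392687088 14.6833
side [(0.87, array([ 396., -267.,  107.])), (0.63, array([586.,  76., 107.])), (0.63, array([ 641., -293.,  107.])), (0.58, array([ 545., -360.,  107.]))]
scene [(0.87, array([ 573., -355.,  107.])), (0.87, array([ 667., -294.,  107.])), (0.66, array([584.,  62., 107.])), (0.66, array([ 423., -267.,  107.]))]
wrist [(0.64, array([589.,  72., 107.]))]
wrist [(0.7, array([586.,  89., 107.])), (0.58, array([ 453., -164.,  107.]))]
side cup_a [(0.72, array([697., -34.,   8.])), (0.65, array([470., 181.,   8.]))]
side glasses [(0.86, array([653., 223.,   8.]))]
side case [(0.96, array([538., -79.,   8.]))]
scene cup_a [(0.88, array([689., -26.,   8.])), (0.82, array([479., 177.,   8.]))]
scene glasses [(0.66, array([648., 230.,   8.])), (0.17, array([577.,  65.,   8.]))]
scene case [(0.91, array([540., -84.,   8.]))]
```

View pics/w11.png

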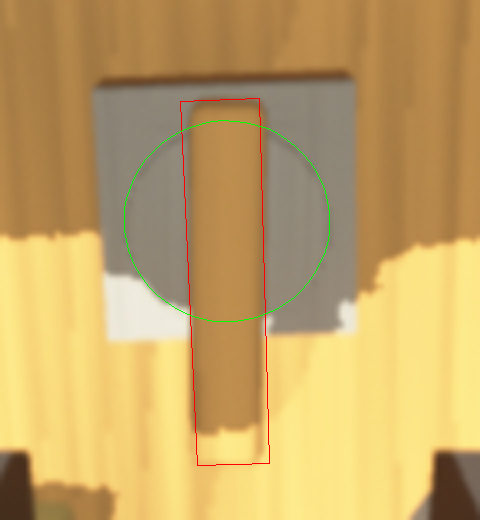

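```bash
python3 -c "
from workcell import bot
print(bot.hand_in(), bot.read_state()['t'])"
```

```text
the job is handed in; nothing more can be done
the job is handed in; nothing more can be done
```

I fitted the bamboo handle to the tray and handed the job in at about 15 s of the 67 s allowed. `hand_in` reports no verdict, so the result rests on the checks below.

**What I did:**
- **Lift and insert:** I lifted the handle out of its stand and lined it up with the slot using the wrist camera. The foot went in on the first try, without touching the edges.
- **Press and turn:** I pressed it down against the spring, with up to about 9 N on the pad. I then turned it clockwise to the stop at about 94.7°, where the torque was 0.18 N m.
- **Lock and release:** I backed off to about 92° and let it rise. A small upward pull met about 10 N of resistance, so it is held in the notch. I then eased off, opened the gripper and raised it about 120 mm clear.

**Last checks:**
- **Handle pose:** The overlay on the wrist picture shows it upright and centred, lying along the tray's y to within about 2°.
- **Height:** I did not measure the foot's height after release. Just before release, the tool height put the foot about 12.4 mm below the plate, and the upward pull confirmed the lock.
- **Contact:** The wrist force was near zero after release.
- **Cups, glasses and case:** Detected positions agreed with the start to within about 12 mm, mostly detector noise, and nothing looked moved.
- **Disagreements:** The scene camera put the crossbar about 10 mm from the wrist and side estimates. The handle was dark in that picture and the detector's confidence was low. The detector's handle-foot point was also off, because the foot is hidden in the socket. I relied on the wrist overlay instead.

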